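# Try the new spring latch of a cupboard door

## Task

Brush the three wood chips off the cupboard door onto the worktop with the cork block, without touching them with the fingers, and put the block back down on the worktop. Then take the key with the blue cap from its stand, ease it fully home into the door's lock (the tumblers are sticky: jiggle it in, do not force it) and turn it a quarter clockwise, against the spring. Finish while still holding the key turned, so that the latch stays drawn back, and leave the other keys, the screwdriver, the mug and the jar alone.

Things in the scene. Friction and masses are not known exactly. Their poses are not given: they have to be found in the camera images.
- keyhole (a point): Centre of the keyhole, on the round brass face (26 mm across) of the lock cylinder, flush with the front of the cupboard door. z is up out of the hole, x along the long side of the slot, y across it; the frame turns with the cylinder. Slot 12 x 5.6 mm, 36 mm deep, with a flared mouth 18 x 11.6 mm that narrows over the first 4 mm. Round it lies a 39 mm brass rosette, 1 mm proud.
- stile_edge (a point): Point on the outer edge of the lock stile, level with its face, 38 mm from the keyhole. The grey door lies level, face up, on bearers, face 62 mm above the worktop. y points outwards, over the worktop; x runs along the edge. The stile is a flat strip 80 mm wide (y from -80 to 0), x from -240 to 240 mm. Inwards of it the panel, sunk 9 mm, goes on to y = -260, framed at |x| 160 to 240 mm.
- cylinder (a joint): Angle of the lock cylinder in rad: 0 at rest, grows clockwise seen from above, stop at 1.6; a quarter turn is 1.57. A spring (0.025 N m at rest, 0.09 at a quarter turn) turns it back when let go and pushes the steel latch bolt, under the stile's outer edge, out again. It turns only with the key home to within 4 mm; the key has some 0.2 rad of play in the slot.
- key_blue_cap (a point): Centre of the blue plastic cap of the right key, which stands upright, blade down, in one of the stand's slots. Cap 30 mm wide (x), 10 mm thick (y), 30 mm tall; z is up. Below it 6 mm of thin stem, then a collar 23 x 16 x 4 mm whose underside is 25 mm below this point. The collar rests on the stand's top, and on the brass face once fully home: this point is then 25 mm above keyhole. 35 g.
- key_blue_tip (a point): Tip of the blue key's blade, 59 mm below the cap's centre, same axes. Steel blade 10 mm wide (x), 4 mm thick (y), 34 mm long from the collar, pointed over its last 5 mm; either way round fits. Sticky tumblers 14, 20 and 27 mm down push on the blade's edge: a straight push may jam (15 to over 40 N), but jiggled 0.1 rad to and fro about z, or 1 to 2 mm along x, it goes down 1 to 2 mm a stroke with under 12 N.
- stand: Oak key stand, 150 (x) x 50 (y) x 40 mm, fixed; origin at the centre of its underside. Three slots at x = -46, 0 and 46 mm, 36 mm deep; the keys' caps have the same axes as the stand, with their centres 65 mm above the worktop. Which key is in which slot varies.
- key_green_cap (a point): Centre of the green cap of another key of the same size in the same stand; not to be moved.
- key_red_cap (a point): Centre of the red cap of another key of the same size in the same stand; not to be moved.
- block_center (a point): Centre of the cork sanding block, 120 mm (x) x 38 mm (y) x 60 mm (z), standing on its long edge on the worktop to the left of the door; 110 g.
- chip1: Wood chip, pale, 20 x 12 x 6 mm (origin at its centre), 10 g, lying on the lock stile up to 45 mm from the keyhole on its near side (-x).
- chip2: The same, lying between the keyhole and the stile's outer edge.
- chip3: The same, lying up to 45 mm from the keyhole on its far side (+x).
- screwdriver: Screwdriver lying on the sunk panel of the door, handle to its -x; leave alone.
- mug: White mug, 80 mm across, 95 mm tall, origin at the centre of its underside; on the worktop, leave alone.
- screws: Glass jar with brass lid, 60 mm across, 60 mm tall, origin at the centre of its underside; on the worktop, leave alone.

How it is judged:
By the outcome, as a careful person would: the job done as asked, in the order asked, and still so for the second after the job is handed in, while the arm keeps its last pose, push and grip.
It also fails if it takes over 72 s, if anything falls off the work surface, if the arm or the gripper's body presses on something with over 40 N, if the wrist force passes 120 N, or if a joint passes its speed limit or range.

## Robot

A 7-joint arm with a two-finger parallel gripper is mounted at the origin on the work surface. World frame = base frame: x ahead of the robot, y to its left, z up, the work surface at z = 0. Lengths are in mm, angles in rad, forces in N, time in s.
With the tool pointing down it reaches from about 400 to 875 mm from the base axis. Payload 4.4 kg.
Tool frame: the origin (TCP) lies at the very end of the fingers, on their centre line; the grasp point (between the pads) lies 19 mm behind it; z points along the fingers, y is the line along which they close (so a half turn about z gives the same grasp; the last joint's range is limited). The gripper opens to 85 mm and grips with 20 to 120 N. Pads are 22 mm wide; open, the fingers measure 114 mm over their backs; the gripper's body (76 mm by 85 mm) begins 54 mm behind the grasp point. The pads swing forward as they close: fully open they stand 13 mm farther back than shut.
Start: joints at [1.245, 0.628, 0.038, 1.517, -0.027, 0.996, -0.02], TCP at [167.004, -628.194, 231.313] pointing down, gripper open.
Joint ranges: [-3.06, 3.06], [-0.37, 2.12], [-1.25, 1.32], [0.18, 2.47], [-1.1, 4.24], [0.23, 1.98], [-2.94, 2.94]. Speed limits (rad/s): [2.57, 2.57, 3.14, 3.14, 3.14, 3.14, 3.14].

## Interface

Orientations are given as [roll, pitch, yaw] about the fixed x, y, z axes, in that order (R = Rz(yaw) Ry(pitch) Rx(roll)).
In Python, from cell import read_state, get_image, camera_info, finish_job gives the robot as it stands.
- The arm moves only by the tool play_rows, never from a script. Its argument "deltas" is one flat list of numbers, 7 for each row, row after row: the shift along the tool's x, y, z in mm, then the turn, a rotation vector about the tool's x, y, z in rad, then the opening, from 0 (shut) to 1 (fully open). In form: [dx, dy, dz, ax, ay, az, grip, dx, dy, dz, ax, ay, az, grip, ...]. A call has 1 to 10 rows; each row is the pose to reach, as a shift and turn from the pose commanded when the call began, along the tool's axes at that moment; what a row does not reach only later rows make up. A row lasts 1/8 s, in which the tool goes at most 62.5 mm and 10.7 degrees, less where a joint would pass 70% of its speed; a pose out of reach is approached as far as the arm can. A call with a gripper value outside its range is refused whole. The fingers move at their own pace and stop on an object; the grip force is fixed at half the most. Time passes only in rows, so rows that repeat a pose let the fingers close. It gives the time, the measured TCP pose, the force, the opening and the grip force at its end, in the units of the state.
- read_state(): the state, without advancing time (a new reading comes with each control period).
- get_image(name): name is "side" or "top" or "wrist"; returns the picture (384x512x3 uint8, red, green, blue); there is no depth.
- camera_info(name): a dict with "fx", "fy", "cx", "cy" (pixels), "distortion" ([k1, k2, p1, p2, k3] as OpenCV has them; the pictures are not rectified), "T" (4x4, takes a point from camera to world coordinates). Camera axes: x right, y down, z forward; pixel columns grow to the right and rows downward; lengths in mm; the calibration is good to about 2 mm. A picture is of the moment at which its call begins: read the wrist's pose just before it. camera_info takes no time and is no camera call; for the wrist camera it gives the pose at the moment of the call.
- finish_job(): hands the job in; it is judged then, once.
The state is a dict: "clock": time; "qpos": joint angles; "qd": joint speeds; "tau": joint torques, N m; "eef_pos": TCP position; "tool_rot": TCP orientation; "force": force on the tool from outside, world axes, zero at the start; "torque": the same for the moment, N m; "width": finger opening in mm; "gripper_force": force on a finger pad.
Only numpy, scipy, OpenCV 4.12 (cv2) and the standard library are available. Lean on these libraries where they do the work, as an engineer would, in place of code of your own. Each camera call takes 0.05 s, during which the arm holds its last target. There are 200 camera calls.

## Working session

There is one attempt and no reset: what is moved stays moved. The work goes in short steps, Python scripts to look and compute and a tool call to move; the robot and the scene stay as the last step left them, time stands still between calls to the robot, and variables do not carry over. Pictures are saved under pics/ and viewed, at most 10 in all, crops included, and the job is handed in when it is done.

Besides the shell and the picture viewer there is one more tool, called after "Emit:" by a JSON object that holds its "method" and its "body", one argument or row to a line. play_rows: Moves the arm, as the interface text tells. Its arguments: {"type":"object","properties":{"deltas":{"type":"array"}},"required":["deltas"]}

```bash
mkdir -p pics; ls; python3 - <<'E'
from cell import *
import cv2,json,numpy as np
np.set_printoptions(precision=3,suppress=True)
print(read_state())
for n in ("side","top"):
    im=get_image(n); cv2.imwrite(f"pics/{n}0.png",im[:,:,::-1]); c=camera_info(n); print(n,c)
a=np.hstack([cv2.imread("pics/side0.png"),cv2.imread("pics/top0.png")])
E
```

```text
pics
{'clock': 0.0, 'qpos': array([ 1.245,  0.629,  0.038,  1.518, -0.027,  0.996, -0.02 ]), 'qd': array([0.001, 0.001, 0.001, 0.002, 0.001, 0.001, 0.001]), 'tau': array([  0.001, -56.341,   1.226, -19.344,   0.011,   0.011,   0.   ]), 'eef_pos': array([ 166.837, -627.551,  230.359]), 'tool_rot': array([-3.14,  0.  ,  0.26]), 'force': array([ 0.04 , -0.386, -0.536]), 'torque': array([0.032, 0.022, 0.054]), 'gripper_force': 0.0, 'width': 85.48391793592486}
side {'fx': 355.5239991590613, 'fy': 355.5239991590613, 'cx': 256.0207726074506, 'cy': 197.48075898249658, 'distortion': array([0.009, 0.   , 0.   , 0.   , 0.   ]), 'T': array([[ -0.995,  -0.073,   0.069, 527.69 ],
       [ -0.099,   0.616,  -0.781, 720.639],
       [  0.015,  -0.784,  -0.62 , 577.203],
       [  0.   ,   0.   ,   0.   ,   1.   ]])}
top {'fx': 488.7899053377937, 'fy': 488.7899053377937, 'cx': 262.4231031949505, 'cy': 185.551119631294, 'distortion': array([-0.178,  0.   ,  0.   ,  0.   ,  0.   ]), 'T': array([[   0.015,   -0.992,    0.121,  438.981],
       [  -1.   ,   -0.018,   -0.018,   81.311],
       [   0.02 ,   -0.121,   -0.992, 1134.747],
       [   0.   ,    0.   ,    0.   ,    1.   ]])}
```

View pics/side0.png

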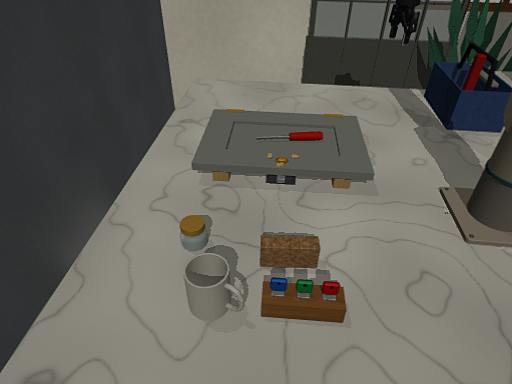

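View pics/top0.png

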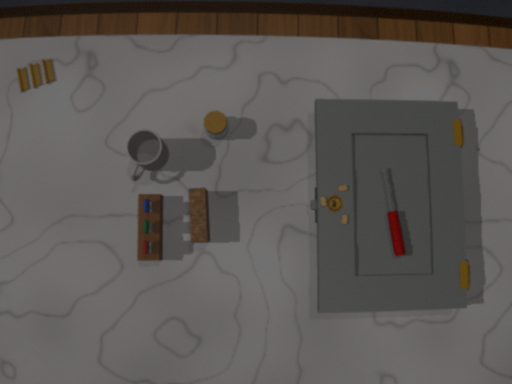

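The side view shows the door (lock around (281,160), bolt at (281,180)), the block at (290,250) and the stand with the blue, green and red keys at (279,284), (304,286) and (331,287). The top view shows the lock at (335,203), chips at (343,188), (323,202) and (345,219), the block at (199,215), and the caps at (148,206), (148,227) and (149,247).

```bash
cat > h.py <<'E'
from cell import *
import cv2,numpy as np
from scipy.spatial.transform import Rotation as R
np.set_printoptions(precision=3,suppress=True)
def ray(c,uv):
    K=np.array([[c['fx'],0,c['cx']],[0,c['fy'],c['cy']],[0,0,1]])
    p=cv2.undistortPoints(np.array(uv,float).reshape(-1,1,2),K,np.array(c['distortion'],float)).reshape(-1,2)
    d=np.c_[p,np.ones(len(p))]@c['T'][:3,:3].T
    return c['T'][:3,3],d/np.linalg.norm(d,axis=1)[:,None]
def plane(c,uv,z):
    o,d=ray(c,uv); return o+d*((z-o[2])/d[:,2])[:,None]
def tri(c1,u1,c2,u2):
    o1,d1=ray(c1,u1);o2,d2=ray(c2,u2);out=[]
    for a,b in zip(d1,d2):
        s=np.linalg.lstsq(np.c_[a,-b],o2-o1,rcond=None)[0]; P,Q=o1+s[0]*a,o2+s[1]*b
        out.append(np.r_[(P+Q)/2,np.linalg.norm(P-Q)])
    return np.array(out)
def blobs(im,lo,hi,amin=8,roi=None):
    hsv=cv2.cvtColor(im,cv2.COLOR_RGB2HSV); m=cv2.inRange(hsv,np.array(lo),np.array(hi))
    if roi: z=np.zeros_like(m); x0,y0,x1,y1=roi; z[y0:y1,x0:x1]=m[y0:y1,x0:x1]; m=z
    n,l,s,c=cv2.connectedComponentsWithStats(m); out=[]
    for i in range(1,n):
        if s[i,4]>=amin:
            cs,_=cv2.findContours((l==i).astype(np.uint8),0,2); out.append((s[i,4],c[i],cv2.minAreaRect(cs[0]),cs[0]))
    return sorted(out,key=lambda t:-t[0])
E
python3 - <<'E'
from h import *
t=cv2.imread("pics/top0.png")[:,:,::-1].copy(); s=cv2.imread("pics/side0.png")[:,:,::-1].copy()
ct,cs=camera_info("top"),camera_info("side")
for n,lo,hi in (("blue",(110,130,40),(130,255,255)),("green",(45,120,30),(85,255,255)),("red",(0,200,50),(6,255,255))):
    for im,c,k,roi in ((t,ct,"top",(120,180,180,270)),(s,cs,"side",(250,260,350,310))):
        for b in blobs(im,lo,hi,8,roi)[:2]: print(n,k,b[0],b[1],b[2],plane(c,[b[1]],75 if k=="top" else 65))
print("lockarea brass/chips")
for im,c,k,roi in ((t,ct,"top",(305,175,360,235)),(s,cs,"side",(255,145,310,170))):
    for b in blobs(im,(8,70,60),(35,255,255),4,roi): print(k,b[0],b[1],b[2],plane(c,[b[1]],65))
print("block/stand")
for b in blobs(t,(0,60,20),(25,255,255),200,(120,180,220,270)): print(b[0],b[1],b[2],plane(ct,cv2.boxPoints(b[2]),60 if b[1][0]>175 else 40))
a=cv2.resize(t[170:240,300:370],None,fx=6,fy=6,interpolation=2)
b=cv2.resize(t[180:270,125:220],None,fx=4.4,fy=4.4,interpolation=2)
h=max(a.shape[0],b.shape[0]);f=lambda q:cv2.copyMakeBorder(q,0,h-q.shape[0],0,0,0)
o=np.hstack([f(b),f(a)])[:, :800]; cv2.imwrite("pics/crop.png",np.clip(o[:,:,::-1].astype(float)*1.8,0,255)); print(o.shape)
E
```

```text
blue top 34 [145.059 204.882] ((145.5, 205.0), (10.0, 3.0), 90.0) [[521.527 317.577  75.   ]]
blue side 8 [279.5 278. ] ((279.5, 278.0), (7.0, 0.0), 180.0) [[519.145 303.69   65.   ]]
green top 21 [144.524 225.762] ((144.5, 226.0), (10.0, 1.0), 90.0) [[475.901 316.977  75.   ]]
green side 197 [304.183 285.878] ((304.0615234375, 285.82379150390625), (16.024826049804688, 12.856075286865234), 5.194429397583008) [[474.825 316.3    65.   ]]
red side 190 [330.368 287.832] ((330.5, 288.0), (12.0, 17.0), 90.0) [[428.862 315.399  65.   ]]
lockarea brass/chips
top 287 [332.355 202.645] ((331.5, 203.0), (16.0, 23.0), 90.0) [[534.589 -93.83   65.   ]]
top 55 [342.4   187.618] ((342.5, 187.5), (5.0, 9.0), 90.0) [[ 568.442 -116.436   65.   ]]
top 55 [344.218 218.982] ((344.0, 219.0), (8.0, 6.0), 90.0) [[ 498.784 -120.328   65.   ]]
side 118 [281.161 160.924] ((282.0, 161.0), (10.0, 14.0), 90.0) [[533.425 -89.622  65.   ]]
side 29 [294.448 155.793] ((294.54052734375, 155.7567596435547), (7.233555316925049, 3.6167776584625244), 9.462322235107422) [[ 498.423 -120.103   65.   ]]
side 23 [269.174 154.957] ((269.0, 155.0), (4.0, 4.0), 90.0) [[ 567.43  -115.964   65.   ]]
block/stand
1337 [149.918 228.44 ] ((149.43418884277344, 227.01531982421875), (24.144298553466797, 66.3353500366211), 0.9391909241676331) [[400.011 339.71   40.   ]
 [549.43  342.946  40.   ]
 [549.578 287.451  40.   ]
 [400.656 284.871  40.   ]]
977 [198.438 214.856] ((198.42735290527344, 214.82923889160156), (53.73184585571289, 18.417383193969727), 87.51044464111328) [[561.246 226.004  60.   ]
 [563.763 185.147  60.   ]
 [445.51  176.856  60.   ]
 [442.92  217.258  60.   ]]
(420, 800, 3)[ WARN:0@0.349] global loadsave.cpp:1063 imwrite_ Unsupported depth image for selected encoder is fallbacked to CV_8U.
```

```bash
python3 - <<'E'
from h import *
t=cv2.imread("pics/top0.png")[:,:,::-1].copy(); ct=camera_info("top")
g=cv2.cvtColor(t,cv2.COLOR_RGB2GRAY)
# door left edge: gradient along row, subpixel
pts=[]
for r in list(range(110,185))+list(range(225,300)):
    d=np.diff(cv2.GaussianBlur(g,(3,3),0)[r,306:328].astype(float)); pts.append((306+np.argmin(d)+.5 if 1 else 0,r))
P=plane(ct,pts,62); 
print(P[::25]); 
for _ in range(4):
    a=np.polyfit(P[:,0],P[:,1],1); r=P[:,1]-np.polyval(a,P[:,0]); P=P[abs(r)<max(2*r.std(),1)]
print(a,r.std(),np.arctan(a[0]),len(P))
E
```

```text
[[745.422 -54.447  62.   ]
 [687.124 -54.296  62.   ]
 [629.949 -56.511  62.   ]
 [484.884 -59.111  62.   ]
 [430.024 -59.445  62.   ]
 [375.44  -59.894  62.   ]]
[  0.016 -66.161] 0.43559942131593954 0.01617798187555119 136
```

View pics/crop.png

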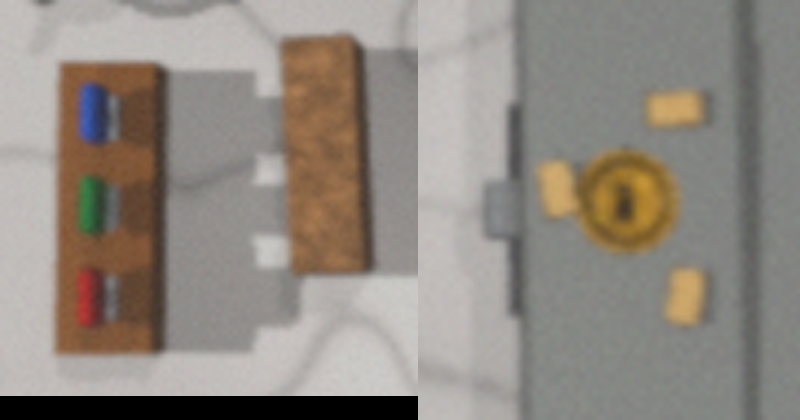

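The crop shows the blue key at the far end (+x) of the stand. Chip 2 is against the rosette on its outer side. The keyhole is at about pixel (334.7,203.3), with the slot roughly vertical in the image.

```bash
cat >> h.py <<'E'
def go(*ts):
    s=read_state(); r0=R.from_euler('xyz',s['tool_rot']); print('t',s['clock'],'at',s['eef_pos'],s['tool_rot'],'F',s['force'],'q',s['qpos'],'w',s['width'])
    for x,y,z,yaw in ts:
        d=r0.inv().apply(np.array([x,y,z])-s['eef_pos']); rv=(r0.inv()*R.from_euler('xyz',[np.pi,0,yaw])).as_rotvec()
        print((x,y,z,yaw),'->',d.round(1),rv.round(3))
E
python3 - <<'E'
from h import *
ct,cs=camera_info("top"),camera_info("side")
print("keyhole",plane(ct,[(334.7,203.3)],62))
c=camera_info("wrist"); s=read_state(); r0=R.from_euler('xyz',s['tool_rot'])
print("cam in tool",r0.inv().apply(c['T'][:3,3]-s['eef_pos']), (r0.inv().as_matrix()@c['T'][:3,:3]),c['fx'],c['cx'],c['cy'])
go((480,-330,260,.2),(470,-100,260,0.02),(503,201,260,0.073))
E
```

```text
keyhole [[533.478 -99.575  62.   ]]
cam in tool [  81.568    0.417 -142.176] [[-0.    -0.95  -0.313]
 [ 1.    -0.001  0.001]
 [-0.001 -0.313  0.95 ]] 329.2048229609448 251.81248353168144 189.24922959749392
t 0.1 at [ 166.871 -627.64   230.484] [-3.14  0.    0.26] F [ 0.005  0.068 -1.055] q [ 1.245  0.629  0.038  1.518 -0.027  0.996 -0.02 ] w 85.51320114803485
(480, -330, 260, 0.2) -> [ 379.1 -207.2  -29.2] [-0.002  0.     0.06 ]
(470, -100, 260, 0.02) -> [ 428.5 -432.1  -28.8] [-0.002  0.     0.24 ]
(503, 201, 260, 0.073) -> [ 537.8 -714.5  -28.3] [-0.002  0.     0.187]
```

Emit:
{"method": "play_rows", "body": {
  "deltas": [190,-104,-14,0,0,0.03,1,379,-207,-29,0,0,0.06,1,379,-207,-29,0,0,0.06,1,379,-207,-29,0,0,0.06,1,379,-207,-29,0,0,0.06,1,379,-207,-29,0,0,0.06,1,379,-207,-29,0,0,0.06,1,500,-400,-10,0,0,0.24,1,500,-412,-10,0,0,0.24,1,500,-412,-10,0,0,0.24,1]
}}

```text
clock: 1.35
eef_pos: [531.2, -148.9, 244.9]
tool_rot: [3.142, 0.0, 0.02]
force: [0.7, -0.2, 1.0]
width: 85.3
gripper_force: 0.0
```

Emit:
{"method": "play_rows", "body": {
  "deltas": [0,0,0,0,0,0,1,0,0,0,0,0,0,1]
}}

```text
clock: 1.6
eef_pos: [530.8, -151.3, 245.1]
tool_rot: [3.141, 0.001, 0.02]
force: [-0.2, 0.6, 0.1]
width: 85.4
gripper_force: 0.0
```

```bash
python3 - <<'E'
from h import *
im=get_image("wrist"); c=camera_info("wrist"); np.savez("w1.npz",im=im,**c)
cv2.imwrite("pics/w1.png",im[:,:,::-1]); go((503,201,230,.073))
E
```

```text
t 1.65 at [ 530.556 -152.351  245.22 ] [3.141 0.001 0.018] F [-0.499 -1.31   0.192] q [ 0.18   0.472  0.071  1.779 -0.04   0.893 -1.284] w 85.50093679274298
(503, 201, 230, 0.073) -> [ -21.1 -353.8   14.9] [ 0.001  0.001 -0.055]
```

View pics/w1.png

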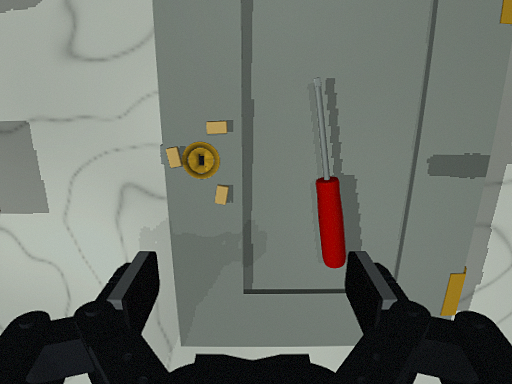

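The lock is at (201,159), with its slot upright in the picture, i.e. roughly along world x. The chips are at (216,127), (174,157) and (223,195), and the screwdriver is clear of the stile, at columns 315–345.

```bash
python3 - <<'E'
from h import *
f=np.load("w1.npz",allow_pickle=True); im=f['im']; c={k:f[k] for k in ('fx','fy','cx','cy','distortion','T')}
for b in blobs(im,(8,80,60),(35,255,255),20,(155,110,250,215)): print(b[0],b[1],b[2],plane(c,[b[1]],63 if b[0]>500 else 68))
g=cv2.cvtColor(im,cv2.COLOR_RGB2GRAY); m=np.zeros_like(g); roi=(slice(148,171),slice(191,212)); m[roi]=(g[roi]<45)
n,l,s,ce=cv2.connectedComponentsWithStats(m)
for i in range(1,n):
    if s[i,4]>10:
        cs,_=cv2.findContours((l==i).astype(np.uint8),0,2); q=cv2.minAreaRect(cs[0]); print('slot',s[i],ce[i],q,plane(c,[ce[i]],62)); B=plane(c,cv2.boxPoints(q),62); print(B)
        ys,xs=np.nonzero(l==i); P=plane(c,np.c_[xs,ys],62)[:,:2]; w,v=np.linalg.eigh(np.cov(P.T)); print(w,v[:,1],np.arctan2(v[1,1],v[0,1]))
print(g[150:170,194:210])
# edge of stile
pts=[]
for r in list(range(40,110))+list(range(205,225)):
    d=np.diff(cv2.GaussianBlur(g,(3,3),0)[r,140:190].astype(float)); pts.append((140.5+np.argmin(d),r))
P=plane(c,pts,62)
for _ in range(5):
    a=np.polyfit(P[:,0],P[:,1],1); r=P[:,1]-np.polyval(a,P[:,0]); P=P[abs(r)<max(2*r.std(),.7)]
print('edge',a,r.std(),len(P),'y at 533',np.polyval(a,533.5))
E
```

```text
1301 [195.369 159.3  ] ((192.5, 160.0), (36.0, 53.0), 90.0) [[536.195 -95.846  63.   ]]
262 [216.267 126.935] ((216.0, 127.0), (12.0, 20.0), 90.0) [[ 569.666 -117.951   68.   ]]
221 [221.276 194.204] ((221.2162322998047, 194.20269775390625), (11.672327995300293, 19.070281982421875), 9.462322235107422) [[ 501.096 -122.084   68.   ]]
slot [199 154   5  11  47] [200.915 159.766] ((201.0, 159.0), (4.0, 10.0), 0.0) [[ 535.563 -101.295   62.   ]]
[[ 531.122  -99.215   62.   ]
 [ 541.485  -99.531   62.   ]
 [ 541.546 -103.572   62.   ]
 [ 531.186 -103.293   62.   ]]
[2.162 8.378] [-0.999 -0.033] -3.1087295901454066
[[118 114 117 115 111 113 111 111 114 115 114 113 117 119  87  65]
 [105 102 108 110 110 110 110 110 107 106 107 115 127 128 130 103]
 [100  98 102  99 100  99  99  97  98  97 107 123 130 125 126 124]
 [ 98  94  95  86  82  89  94  94  93 100 114 129 133 130 126 126]
 [ 99  92  88  79  57  31  62  79  79  85 116 133 136 135 131 126]
 [102  94  82  78  56  33  70  80  71  78 111 136 139 137 133 126]
 [111 102  84  74  58  22  13  10   7  10  96 136 144 144 141 134]
 [114 104  91  
[... 230 characters left out ...]
9 121 119 120 123 122]
 [124 118  92  76  64  33  24  21  22   7 104 124 121 121 120 122]
 [118 114  97  82  64  32  18  23  23   5 102 133 130 122 117 113]
 [115 109  94  82  67  31  14  19  19  10 100 132 139 138 125 121]
 [109 106  96  87  64  33  25  28  25  19 105 129 133 139 131 125]
 [111 101  92  81  76  69  68  71  66  63 110 128 130 136 133 127]
 [104  97  91  83  81  93 100 101 100  99 118  91 110 132 131 133]
 [104  95  91  92 102 104 104 106 105 102 115 109 131 134 123 127]
 [103  97  93 101 106 107 111 111 110 109 112 131 145 133 120 123]
 [109 107 108 112 111 116 115 115 115 114 118 126 148 141 126 117]]
edge [  0.017 -72.192] 0.2834071433790735 90 y at 533 -62.942688070289975
```

Emit:
{"method": "play_rows", "body": {
  "deltas": [0,-60,-5,0,0,0,1,-10,-120,0,0,0,-0.05,1,-20,-180,10,0,0,-0.05,1,-21,-240,15,0,0,-0.055,1,-21,-300,15,0,0,-0.055,1,-21,-340,15,0,0,-0.055,1,-21,-354,15,0,0,-0.055,1,-21,-354,15,0,0,-0.055,1,-21,-354,15,0,0,-0.055,1]
}}

```text
clock: 2.78
eef_pos: [503.6, 199.5, 230.3]
tool_rot: [3.14, 0.0, 0.071]
force: [-0.8, 0.4, -0.7]
width: 85.5
gripper_force: 0.0
```

```bash
python3 - <<'E'
from h import *
im=get_image("wrist"); c=camera_info("wrist"); np.savez("w2.npz",im=im,**c)
cv2.imwrite("pics/w2.png",im[:,:,::-1]); go((503,201,30,.073))
for b in blobs(im,(3,80,30),(25,255,255),400): print(b[0],b[1],b[2],plane(c,cv2.boxPoints(b[2]),60))
E
```

```text
t 2.825 at [503.605 199.724 230.367] [3.14  0.    0.071] F [0.838 0.153 0.135] q [-0.444  0.474  0.021  1.822 -0.011  0.846 -1.919] w 85.46356940916294
(503, 201, 30, 0.073) -> [ -0.5  -1.6 200.4] [ 0.001  0.    -0.002]
5418 [147.653 170.972] ((143.5540313720703, 175.0670928955078), (139.3309783935547, 57.27630615234375), 88.02507019042969) [[554.889 333.569  60.   ]
 [559.846 279.412  60.   ]
 [415.941 275.189  60.   ]
 [408.726 337.198  60.   ]]
4525 [248.388 160.635] ((248.5, 161.5), (119.0, 39.0), 90.0) [[565.619 224.563  60.   ]
 [568.136 188.627  60.   ]
 [449.164 178.456  60.   ]
 [446.36  218.654  60.   ]]
459 [455.684 271.2  ] ((455.2297668457031, 271.8783874511719), (13.160343170166016, 38.59877014160156), 17.10272979736328) [[377.869 -30.922  60.   ]
 [425.886 -30.841  60.   ]
 [421.817 -47.229  60.   ]
 [373.159 -48.04   60.   ]]
```

View pics/w2.png

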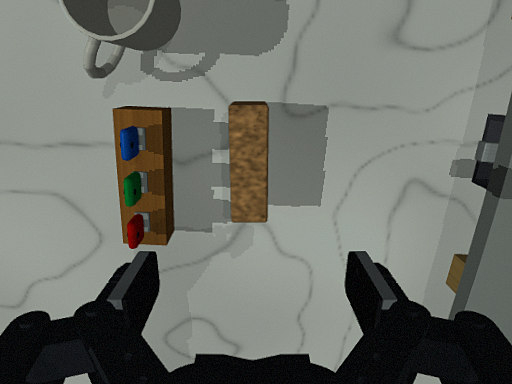

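The wrist view shows the block at (248,161), clear between the fingers, and the stand to its left with blue farthest from the robot at (129,143). The block's far end reaches x of about 566.

Emit:
{"method": "play_rows", "body": {
  "deltas": [2,-2,60,0,0,-0.007,1,2,-2,120,0,0,-0.007,1,2,-2,170,0,0,-0.007,1,2,-2,197,0,0,-0.007,1,2,-2,197,0,0,-0.007,1,2,-2,197,0,0,-0.007,0.2,2,-2,197,0,0,-0.007,0.2,2,-2,197,0,0,-0.007,0.2,2,-2,197,0,0,-0.007,0.2]
}}

```text
clock: 3.95
eef_pos: [506.0, 204.9, 34.9]
tool_rot: [-3.141, -0.003, 0.082]
force: [-0.6, -1.1, 7.4]
width: 36.6
gripper_force: 61.4
```

Emit:
{"method": "play_rows", "body": {
  "deltas": [0,0,0,0,0,0,0.2,0,0,0,0,0,0,0.2,0,0,0,0,0,0,0.2]
}}

```text
clock: 4.32
eef_pos: [506.0, 204.9, 34.9]
tool_rot: [-3.141, -0.003, 0.082]
force: [0.0, -0.5, 6.5]
width: 37.1
gripper_force: 61.4
```

```bash
python3 - <<'E'
from h import *
go((506,205,150,.08),(537,-159,150,.017),(537,-159,100,.017))
f=np.load("w1.npz",allow_pickle=True); c={k:f[k] for k in ('fx','fy','cx','cy','distortion','T')}
print(plane(c,[(316,78),(316,180),(208,127)],60))
E
```

```text
t 4.325 at [505.957 204.916  34.907] [-3.141 -0.003  0.082] F [ 0.028 -0.527  6.532] q [-0.441  0.776  0.007  1.955 -0.011  0.408 -1.915] w 37.087928548295245
(506, 205, 150, 0.08) -> [   0.4   -0.2 -115.1] [-0.001 -0.003  0.002]
(537, -159, 150, 0.017) -> [   1.6  365.2 -115.3] [-0.001 -0.003  0.065]
(537, -159, 100, 0.017) -> [  1.4 365.2 -65.3] [-0.001 -0.003  0.065]
[[ 616.868 -212.505   60.   ]
 [ 515.635 -220.012   60.   ]
 [ 568.417 -108.937   60.   ]]
```

Emit:
{"method": "play_rows", "body": {
  "deltas": [0,0,-50,0,0,0,0.2,0,0,-100,0,-0.003,0,0.2,0,40,-120,0,-0.003,0.02,0.2,0,100,-120,0,-0.003,0.04,0.2,1,160,-120,0,-0.003,0.06,0.2,1,220,-120,0,-0.003,0.065,0.2,1,280,-120,0,-0.003,0.065,0.2,1,340,-118,0,-0.003,0.065,0.2,1,365,-115,0,-0.003,0.065,0.2,1,365,-100,0,-0.003,0.065,0.2]
}}

```text
clock: 5.58
eef_pos: [536.2, -162.1, 134.0]
tool_rot: [3.14, 0.0, 0.012]
force: [-0.1, -0.2, -1.0]
width: 37.2
gripper_force: 60.6
```

Emit:
{"method": "play_rows", "body": {
  "deltas": [0,0,15,0,0,0,0.2,0,0,24,0,0,0,0.2,0,0,24,0,0,0,0.2]
}}

```text
clock: 5.95
eef_pos: [535.1, -157.3, 108.3]
tool_rot: [-3.141, 0.005, 0.019]
force: [-0.6, -0.1, -0.8]
width: 37.0
gripper_force: 60.6
```

```bash
python3 - <<'E'
from h import *
go((537,-159,99.5,.017),(537,-30,99.5,.017),(537,-5,99.5,.017))
im=get_image("wrist");cv2.imwrite("pics/w3.png",im[:,:,::-1])
E
```

```text
t 5.95 at [ 535.116 -157.348  108.317] [-3.141  0.005  0.019] F [-0.559 -0.081 -0.786] q [ 0.245  0.667 -0.014  1.883  0.017  0.597 -1.332] w 36.994760652312166
(537, -159, 99.5, 0.017) -> [1.9 1.7 8.8] [-0.001  0.005  0.002]
(537, -30, 99.5, 0.017) -> [   4.4 -127.3    8.9] [-0.001  0.005  0.002]
(537, -5, 99.5, 0.017) -> [   4.8 -152.3    8.9] [-0.001  0.005  0.002]
```

View pics/w3.png

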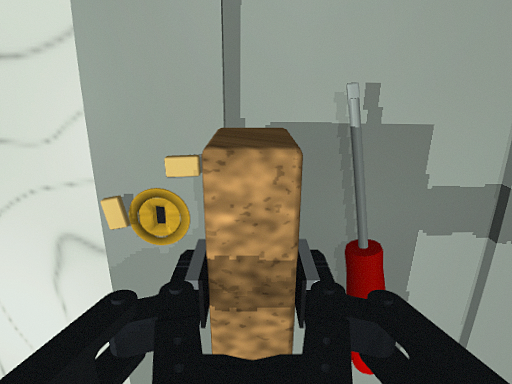

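The block is held square. It covers chip 3 (180,166) and chip 1 (hidden under the left finger), with chip 2 at (115,212) and the lock at (160,215). Nothing is under the block, so I lower it and sweep.

Emit:
{"method": "play_rows", "body": {
  "deltas": [2,2,6,0,0.005,0,0.2,2,2,9,0,0.005,0,0.2,2,2,9,0,0.005,0,0.2,2,2,9,0,0.005,0,0.2]
}}

```text
clock: 6.5
eef_pos: [537.7, -161.1, 100.4]
tool_rot: [3.141, -0.002, 0.017]
force: [-0.1, -0.5, -0.2]
width: 37.3
gripper_force: 60.6
```

```bash
python3 - <<'E'
from h import *
go((537,-159,99.5,.017),(537,-30,99.5,.017),(537,10,99.5,.017))
E
```

```text
t 6.5 at [ 537.705 -161.051  100.444] [ 3.141 -0.002  0.017] F [-0.098 -0.494 -0.225] q [ 0.251  0.68  -0.015  1.885  0.017  0.574 -1.329] w 37.28929337455668
(537, -159, 99.5, 0.017) -> [-0.7 -2.1  0.9] [ 0.    -0.002 -0.   ]
(537, -30, 99.5, 0.017) -> [   1.5 -131.     0.9] [ 0.    -0.002 -0.   ]
(537, 10, 99.5, 0.017) -> [   2.2 -171.     0.9] [ 0.    -0.002 -0.   ]
```

Emit:
{"method": "play_rows", "body": {
  "deltas": [0,-15,1,0,0,0,0.2,0,-32,1,0,0,0,0.2,1,-50,1,0,0,0,0.2,1,-68,1,0,0,0,0.2,1,-86,1,0,0,0,0.2,1,-104,1,0,0,0,0.2,2,-122,1,0,0,0,0.2,2,-142,1,0,0,0,0.2,2,-165,1,0,0,0,0.2,2,-175,1,0,0,0,0.2]
}}

```text
clock: 7.75
eef_pos: [536.7, 16.1, 99.3]
tool_rot: [-3.141, -0.002, 0.019]
force: [-0.1, 0.0, -1.4]
width: 36.6
gripper_force: 60.6
```

```bash
python3 - <<'E'
from h import *
im=get_image("side"); t=get_image("top")
a=cv2.resize(im[130:260,200:400],None,fx=4,fy=4,interpolation=2)
cv2.imwrite("pics/s4.png",a[:,:,::-1])
go((506,205,140,.08),(506,205,36,.08),(510,120,140,.08))
for b in blobs(t,(8,70,60),(35,255,255),15,(250,150,360,260)): print(b[0],b[1],b[2][1])
E
```

```text
t 7.85 at [536.762  15.489  99.339] [-3.141 -0.002  0.019] F [ 0.587 -0.014 -0.911] q [-0.095  0.658  0.022  1.953 -0.027  0.529 -1.607] w 36.61323998610858
(506, 205, 140, 0.08) -> [ -27.1 -190.1  -40.7] [-0.    -0.002 -0.061]
(506, 205, 36, 0.08) -> [ -27.3 -190.    63.3] [-0.    -0.002 -0.061]
(510, 120, 140, 0.08) -> [ -24.7 -105.   -40.7] [-0.    -0.002 -0.061]
```

View pics/s4.png

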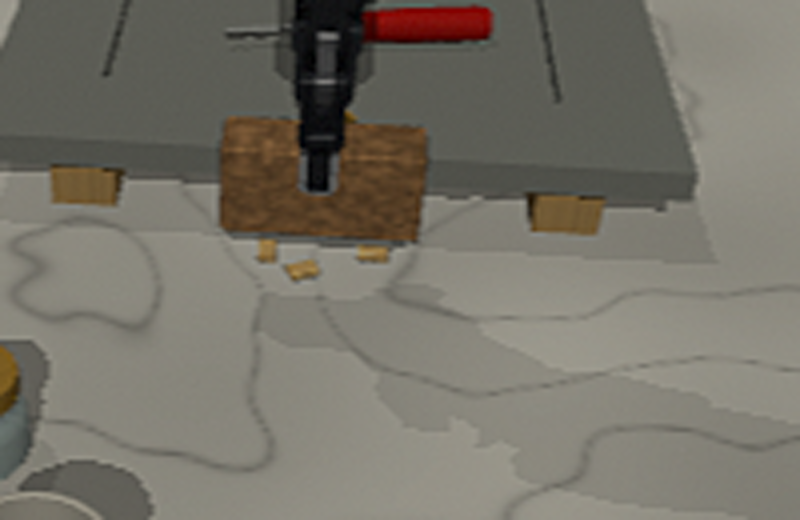

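All three chips lie on the worktop at (267,250), (302,270) and (372,253) in the crop. Next I put the block back near where it started.

Emit:
{"method": "play_rows", "body": {
  "deltas": [-5,-50,-5,0,0,-0.02,0.2,-15,-100,-5,0,0,-0.04,0.2,-25,-150,0,0,0,-0.06,0.2,-27,-180,20,0,-0.002,-0.06,0.2,-27,-182,50,0,-0.002,-0.06,0.2,-27,-182,57,0,-0.002,-0.06,0.2,-27,-182,59,0,-0.002,-0.06,0.2,-27,-182,61,0,-0.002,-0.06,0.2,-27,-182,63,0,-0.002,-0.06,0.2,-27,-182,63,0,-0.002,-0.06,0.2]
}}

```text
clock: 9.1
eef_pos: [507.0, 195.4, 36.6]
tool_rot: [-3.142, -0.001, 0.076]
force: [-0.2, 0.6, -0.6]
width: 36.8
gripper_force: 60.7
```

Emit:
{"method": "play_rows", "body": {
  "deltas": [0,0,1,0,0,0,0.2,0,0,1.5,0,0,0,0.2,0,0,1.5,0,0,0,0.2]
}}

```text
clock: 9.48
eef_pos: [506.8, 195.6, 34.9]
tool_rot: [3.141, -0.0, 0.077]
force: [-0.6, -0.1, 0.9]
width: 37.0
gripper_force: 61.1
```

Emit:
{"method": "play_rows", "body": {
  "deltas": [0,0,0,0,0,0,1,0,0,0,0,0,0,1,0,0,0,0,0,0,1,0,0,-40,0,0,0,1,0,0,-95,0,0,0,1,0,0,-150,0,0,-0.18,1,0,0,-180,0,0,-0.36,1,0,0,-180,0,0,-0.54,1,0,0,-180,0,0,-0.72,1,0,0,-180,0,0,-0.9,1]
}}

```text
clock: 10.72
eef_pos: [506.7, 195.4, 214.9]
tool_rot: [3.141, 0.0, 0.983]
force: [0.4, -0.5, -0.2]
width: 85.1
gripper_force: 0.0
```

Emit:
{"method": "play_rows", "body": {
  "deltas": [0,0,0,0,0,-0.18,1,0,0,0,0,0,-0.36,1,0,0,0,0,0,-0.54,1,0,0,0,0,0,-0.72,1,0,0,0,0,0,-0.9,1,0,0,0,0,0,-1.08,1,0,0,0,0,0,-1.26,1,0,0,0,0,0,-1.44,1,0,0,0,0,0,-1.62,1,0,0,0,0,0,-1.8,1]
}}

```text
clock: 11.98
eef_pos: [506.7, 195.3, 214.7]
tool_rot: [-3.141, 0.0, 2.782]
force: [0.5, 0.8, 0.2]
width: 85.6
gripper_force: 0.0
```

```bash
python3 - <<'E'
from h import *
go((500,300,215,.018+np.pi),(500,300,215,.018-np.pi))
E
```

```text
t 11.975 at [506.716 195.279 214.663] [-3.141  0.     2.782] F [0.464 0.837 0.2  ] q [ 0.038  0.578 -0.702  1.824  0.463  0.911  0.337] w 85.57743810194071
(500, 300, 215, 3.159592653589793) -> [43.1 95.7 -0.4] [-0.    -0.    -0.377]
(500, 300, 215, -3.1235926535897933) -> [43.1 95.7 -0.4] [-0.    -0.    -0.377]
```

Emit:
{"method": "play_rows", "body": {
  "deltas": [20,45,0,0,0,-0.18,1,43,90,0,0,0,-0.36,1,43,96,0,0,0,-0.377,1,43,96,0,0,0,-0.377,1,43,96,0,0,0,-0.377,1]
}}

```text
clock: 12.6
eef_pos: [501.3, 298.6, 214.4]
tool_rot: [-3.14, -0.0, -3.132]
force: [-0.4, -0.0, 0.1]
width: 84.9
gripper_force: 0.0
```

```bash
python3 - <<'E'
from h import *
go((521,315,215,.018+np.pi))
im=get_image("wrist"); c=camera_info("wrist"); np.savez("w5.npz",im=im,**c); cv2.imwrite("pics/w5.png",im[:,:,::-1])
for n,lo,hi in (("blue",(108,130,30),(132,255,255)),("green",(45,100,20),(85,255,255)),("red",(0,180,40),(6,255,255))):
    for b in blobs(im,lo,hi,100)[:2]: print(n,b[0],b[1],b[2],plane(c,[b[1]],72))
E
```

```text
t 12.6 at [501.346 298.648 214.416] [-3.14  -0.    -3.132] F [-0.36  -0.03   0.093] q [-0.108  0.659 -0.782  1.712  0.54   1.     0.492] w 84.85502694735301
(521, 315, 215, 3.159592653589793) -> [-19.8  16.2  -0.6] [-0.002 -0.    -0.009]
blue 268 [271.709 192.672] ((272.0, 193.5), (35.0, 10.0), 90.0) [[519.435 316.419  72.   ]]
green 399 [272.419 145.035] ((272.5, 145.0), (36.0, 11.0), 90.0) [[475.448 315.826  72.   ]]
red 373 [272.751  91.48 ] ((272.5, 92.0), (36.0, 11.0), 90.0) [[430.204 314.888  72.   ]]
```

View pics/w5.png

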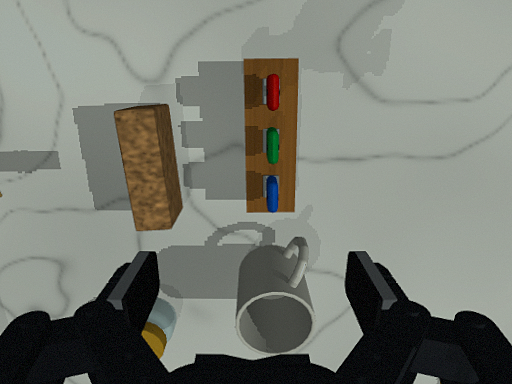

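The stand's keys are clear: blue cap at (272,193), green at (272,145), red at (272,91). The mug, at (275,322), is beyond the stand with its handle at (297,258), and the block stands at (148,168).

Emit:
{"method": "play_rows", "body": {
  "deltas": [-19.5,17.5,40,0,0,-0.008,0.5,-19.5,17.5,80,0,0,-0.008,0.5,-19.5,17.5,80,0,0,-0.008,0.5,-19.5,17.5,80,0,0,-0.008,0.5]
}}

```text
clock: 13.15
eef_pos: [520.8, 318.3, 136.1]
tool_rot: [3.141, 0.001, -3.122]
force: [-0.3, 0.7, 1.0]
width: 42.9
gripper_force: 0.0
```

```bash
python3 - <<'E'
from h import *
im=get_image("wrist"); c=camera_info("wrist")
go((520.7,316.3,52,.018+np.pi))
for n,lo,hi in (("blue",(108,130,30),(132,255,255)),("green",(45,100,20),(85,255,255)),("red",(0,180,40),(6,255,255))):
    for b in blobs(im,lo,hi,60)[:2]: print(n,b[0],b[1],b[2],plane(c,[b[1]],76))
cv2.imwrite("pics/w6.png",im[:,:,::-1])
E
```

```text
t 13.2 at [521.027 318.685 136.632] [ 3.14   0.002 -3.122] F [0.506 0.878 0.05 ] q [-0.173  0.782 -0.715  1.71   0.635  0.893  0.434] w 42.61191907379115
(520.7, 316.3, 52, 3.159592653589793) -> [ 0.6 -2.5 84.6] [0.001 0.002 0.001]
blue 435 [249.736 202.303] ((250.0, 204.0), (50.0, 14.0), 90.0) [[517.981 317.     76.   ]]
green 733 [249.667 137.562] ((249.5, 137.5), (49.0, 15.0), 90.0) [[475.271 316.228  76.   ]]
red 771 [249.49   60.817] ((249.0, 61.0), (52.0, 16.0), 90.0) [[430.442 315.354  76.   ]]
```

Emit:
{"method": "play_rows", "body": {
  "deltas": [0.6,-1.7,40,0,0,0,0.5,0.6,-1.7,70,0,0,0,0.5,0.6,-1.7,84,0,0,0,0.5,0.6,-1.7,84,0,0,0,0.5,0.6,-1.7,84,0,0,0,0.5]
}}

```text
clock: 13.82
eef_pos: [520.4, 317.5, 52.3]
tool_rot: [3.14, 0.002, -3.121]
force: [0.0, 0.4, 0.1]
width: 42.9
gripper_force: 0.0
```

Emit:
{"method": "play_rows", "body": {
  "deltas": [0,0,0,0,0,0,0,0,0,0,0,0,0,0,0,0,0,0,0,0,0,0,0,0,0,0,0,0,0,0,0,0,0,0,0]
}}

```text
clock: 14.45
eef_pos: [520.1, 316.9, 51.6]
tool_rot: [3.141, 0.001, -3.122]
force: [-0.8, 0.2, 6.1]
width: 9.0
gripper_force: 59.1
```

Emit:
{"method": "play_rows", "body": {
  "deltas": [0,0,-20,0,0,0,0,0,0,-45,0,0,0,0,0,0,-90,0,0,0,0,0,0,-120,0,0,0,0,0,0,-120,0,0,0,0]
}}

```text
clock: 15.08
eef_pos: [520.6, 317.9, 174.2]
tool_rot: [3.139, 0.004, -3.121]
force: [0.3, -0.5, -0.2]
width: 9.0
gripper_force: 59.1
```

```bash
python3 - <<'E'
from h import *
go((520,-60,172,.017+np.pi))
s=get_image("side"); t=get_image("top")
cs,ct=camera_info("side"),camera_info("top")
B=lambda im,roi:blobs(im,(108,110,30),(132,255,255),8,roi)[:2]
for b in B(s,(220,150,340,310)): print('s',b[0],b[1],b[2])
for b in B(t,(90,150,220,270)): print('t',b[0],b[1],b[2])
a=cv2.resize(s[190:320,220:380],None,fx=4,fy=4,interpolation=2); cv2.imwrite("pics/s7.png",a[:,:,::-1])
E
```

```text
t 15.075 at [520.586 317.883 174.195] [ 3.139  0.004 -3.121] F [ 0.285 -0.52  -0.213] q [-0.152  0.736 -0.748  1.684  0.594  0.956  0.468] w 8.958562146684226
(520, -60, 172, 3.158592653589793) -> [   8.2 -377.8    1.1] [0.003 0.004 0.003]
s 36 [274.222 234.722] ((274.0, 234.0), (14.0, 2.0), 90.0)
```

View pics/s7.png

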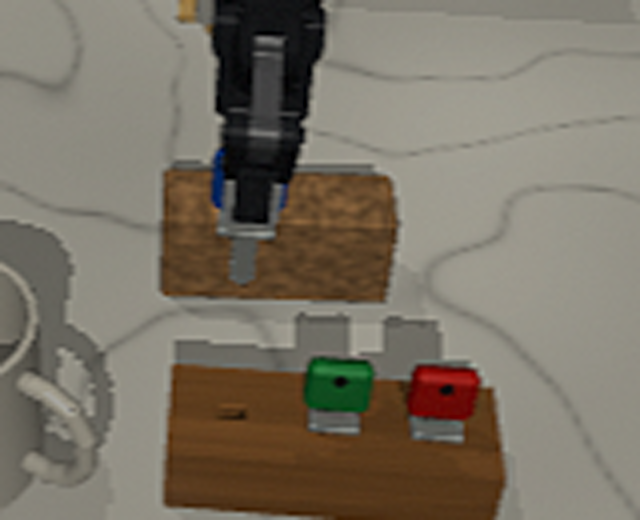

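The key hangs straight from the gripper, cap centred between the pads, blade at (243,260). The slot in the stand is empty and the green and red keys are untouched.

Emit:
{"method": "play_rows", "body": {
  "deltas": [0,-50,0,0,0,0,0,0,-105,0,0,0,0,0,-5,-160,0,0,0,0,0,-15,-215,0,0,0,0,0,-25,-270,0,0,0,0,0,-30,-325,0,0,0,0,0,-35,-380,1,0.003,0.004,0.003,0,-40,-418,1,0.003,0.004,0.003,0,-40,-418,1,0.003,0.004,0.003,0,-40,-418,1,0.003,0.004,0.003,0]
}}

```text
clock: 16.42
eef_pos: [567.2, -99.5, 169.0]
tool_rot: [-3.14, -0.006, -3.124]
force: [0.4, 0.2, 0.6]
width: 9.2
gripper_force: 59.1
```

```bash
python3 - <<'E'
from h import *
go((534.5,-100.5,120,.017+np.pi))
im=get_image("wrist"); c=camera_info("wrist"); np.savez("w8.npz",im=im,**c)
cv2.imwrite("pics/w8.png",im[:,:,::-1])
bl=blobs(im,(12,90,60),(35,255,255),150)
for b in bl[:3]: print(b[0],b[1],b[2],cv2.fitEllipse(b[3])[:2],plane(c,[b[2][0]],63))
b=bl[0];x,y,w,h=cv2.boundingRect(b[3]); g=cv2.cvtColor(im,cv2.COLOR_RGB2GRAY)
m=((g<40)*255).astype(np.uint8); z=np.zeros_like(m); z[y+5:y+h-5,x+5:x+w-5]=m[y+5:y+h-5,x+5:x+w-5]
n,l,s,ce=cv2.connectedComponentsWithStats(z)
for i in range(1,n):
    if s[i,4]>20: 
        ys,xs=np.nonzero(l==i); P=plane(c,np.c_[xs,ys],60)[:,:2]; v=np.linalg.eigh(np.cov(P.T))[1][:,1]
        print('slot',s[i],P.mean(0),np.ptp(P,axis=0),np.arctan2(v[1],v[0]))
E
```

```text
t 16.425 at [567.201 -99.493 168.973] [-3.14  -0.006 -3.124] F [0.449 0.171 0.557] q [ 0.605  0.717 -0.789  1.774  0.625  0.926  1.133] w 9.162948097184106
(534.5, -100.5, 120, 3.158592653589793) -> [32.4 -0.3 49.2] [-0.002 -0.006  0.001]
1871 [253.112 145.777] ((253.0, 145.5), (49.0, 50.0), 90.0) ((253.24928283691406, 145.6056365966797), (49.178016662597656, 49.75044631958008)) [[534.636 -99.125  63.   ]]
974 [500.817 325.952] ((497.5, 325.5), (49.0, 27.0), 90.0) ((520.439453125, 326.5946960449219), (52.52058792114258, 69.22520446777344)) [[705.712 144.497  63.   ]]
288 [325.003  96.444] ((325.00347900390625, 96.45863342285156), (13.038142204284668, 22.00705337524414), 4.763641834259033) ((325.08929443359375, 95.5708236694336), (12.769277572631836, 48.05881881713867)) [[497.075 -47.007  63.   ]]
slot [251 138   6   5  30] [530.913 -98.812] [3.166 3.905] 1.5880468031035346
```

View pics/w8.png

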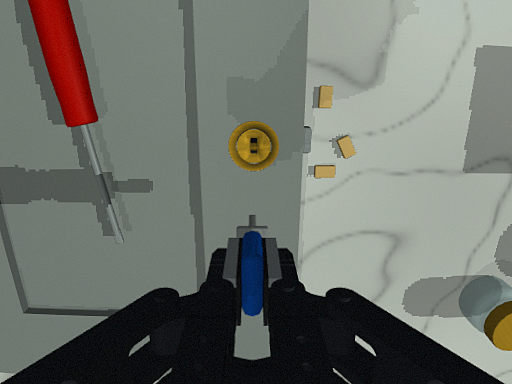

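The lock is in view at (253,146) with nothing on the stile. All three chips lie on the worktop at (325,96), (345,147) and (325,172). The cap is aligned at column 252. Next I move over the keyhole.

Emit:
{"method": "play_rows", "body": {
  "deltas": [16,0.6,20,0,-0.006,0,0,32,0.6,45,0,-0.006,0,0,32,0.6,55,0,-0.006,0,0,32,0.6,55,0,-0.006,0,0,32,0.6,55,0,-0.006,0,0]
}}

```text
clock: 17.1
eef_pos: [537.2, -100.0, 115.7]
tool_rot: [-3.139, 0.004, -3.124]
force: [-0.1, 0.3, -0.8]
width: 8.8
gripper_force: 59.1
```

```bash
python3 - <<'E'
from h import *
go((534.9,-99.6,103,.017+np.pi)); go((534.9,-99.6,95,.017+np.pi))
im=get_image("wrist"); cv2.imwrite("pics/w9.png",im[120:384,120:390,::-1])
E
```

```text
t 17.1 at [537.246 -99.967 115.701] [-3.139  0.004 -3.124] F [-0.133  0.322 -0.769] q [ 0.592  0.744 -0.73   1.906  0.713  0.767  1.044] w 8.8189903337611
(534.9, -99.6, 103, 3.158592653589793) -> [ 2.4  0.4 12.7] [-0.003  0.004  0.001]
t 17.1 at [537.246 -99.967 115.701] [-3.139  0.004 -3.124] F [-0.133  0.322 -0.769] q [ 0.592  0.744 -0.73   1.906  0.713  0.767  1.044] w 8.8189903337611
(534.9, -99.6, 95, 3.158592653589793) -> [ 2.4  0.5 20.7] [-0.003  0.004  0.001]
```

View pics/w9.png

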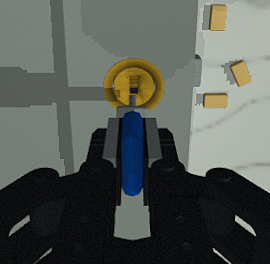

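The cap lines up with the brass lock behind it (crop column 133). I correct the residual and lower the tip into the flare.

Emit:
{"method": "play_rows", "body": {
  "deltas": [2.4,0.4,5,-0.003,0.004,0.001,0,2.4,0.4,9,-0.003,0.004,0.001,0,2.4,0.4,9,-0.003,0.004,0.001,0]
}}

```text
clock: 17.52
eef_pos: [533.1, -100.4, 105.5]
tool_rot: [-3.142, -0.003, -3.126]
force: [0.1, 0.1, -1.3]
width: 9.1
gripper_force: 59.1
```

Emit:
{"method": "play_rows", "body": {
  "deltas": [0,0,0,0,0,0,0]
}}

```text
clock: 17.65
eef_pos: [533.5, -100.3, 105.9]
tool_rot: [-3.141, -0.002, -3.125]
force: [-0.5, -0.1, -1.6]
width: 9.4
gripper_force: 59.1
```

Emit:
{"method": "play_rows", "body": {
  "deltas": [-1,0.5,2,0,0,0,0,-1,0.5,4,0,0,0,0,-1,0.5,6,0,0,0,0,-1,0.5,6,0,0,0,0]
}}

```text
clock: 18.15
eef_pos: [534.2, -99.8, 99.7]
tool_rot: [-3.141, -0.002, -3.125]
force: [-0.3, -0.8, -0.8]
width: 9.2
gripper_force: 59.1
```

Emit:
{"method": "play_rows", "body": {
  "deltas": [0,0,1.5,0,0,0,0,0,0,3,0,0,0,0,0,0,4.5,0,0,0,0,0,0,4.5,0,0,0,0]
}}

```text
clock: 18.65
eef_pos: [533.9, -99.9, 95.1]
tool_rot: [-3.141, -0.003, -3.125]
force: [-2.1, 0.2, -0.6]
width: 8.9
gripper_force: 59.1
```

Emit:
{"method": "play_rows", "body": {
  "deltas": [0.3,0,1,0,0,0.1,0,0.3,0,2,0,0,-0.1,0,0.3,0,3,0,0,0.1,0,0.3,0,4,0,0,-0.1,0,0.3,0,5,0,0,0.1,0,0.3,0,6,0,0,-0.1,0]
}}

```text
clock: 19.4
eef_pos: [533.2, -99.9, 90.1]
tool_rot: [-3.14, -0.004, -3.035]
force: [-4.4, 1.3, 6.6]
width: 9.0
gripper_force: 60.0
```

Emit:
{"method": "play_rows", "body": {
  "deltas": [0.3,0,0.7,0,0,0.2,0,0.5,0,1.5,0,0,0,0,0.5,0,2.2,0,0,0.2,0,0.5,0,3,0,0,0,0,0.5,0,4,0,0,0.2,0,0.5,0,5,0,0,0,0]
}}

```text
clock: 20.15
eef_pos: [532.2, -99.7, 84.7]
tool_rot: [-3.14, -0.005, -3.035]
force: [-4.3, 0.2, 7.3]
width: 8.7
gripper_force: 60.2
```

Emit:
{"method": "play_rows", "body": {
  "deltas": [0,0,0.8,0,0,0.2,0,0,0,1.6,0,0,0,0,0,0,2.4,0,0,0.2,0,0,0,3.2,0,0,0,0,0,0,4,0,0,0.2,0,0,0,4.8,0,0,0,0]
}}

```text
clock: 20.9
eef_pos: [532.1, -99.9, 79.6]
tool_rot: [-3.14, -0.005, -3.035]
force: [-3.8, -0.3, 2.2]
width: 9.0
gripper_force: 59.5
```

Emit:
{"method": "play_rows", "body": {
  "deltas": [0,0,0.8,0,0,0.2,0,0,0,1.6,0,0,0,0,0,0,2.4,0,0,0.2,0,0,0,3.2,0,0,0,0,0,0,4,0,0,0.2,0,0,0,4.8,0,0,0,0]
}}

```text
clock: 21.65
eef_pos: [532.1, -99.8, 75.0]
tool_rot: [-3.14, -0.005, -3.035]
force: [-4.3, 0.2, 3.8]
width: 8.9
gripper_force: 59.8
```

Emit:
{"method": "play_rows", "body": {
  "deltas": [0,0,0.6,0,0,0.2,0,0,0,1.2,0,0,0,0,0,0,1.8,0,0,0.2,0,0,0,2.4,0,0,0.1,0]
}}

```text
clock: 22.15
eef_pos: [532.0, -99.5, 73.5]
tool_rot: [-3.14, -0.005, -3.137]
force: [-7.2, 0.3, 16.2]
width: 9.0
gripper_force: 61.8
```

Emit:
{"method": "play_rows", "body": {
  "deltas": [-0.5,0,0,0,0,0.1,0,-0.5,0,0.3,0,0,-0.1,0,-0.5,0,0.3,0,0,0.1,0,-0.5,0,0.3,0,0,0,0,-0.5,0,0,0,0,0,0]
}}

```text
clock: 22.78
eef_pos: [532.2, -99.2, 73.5]
tool_rot: [-3.141, -0.005, -3.137]
force: [-7.2, 1.5, 13.2]
width: 9.1
gripper_force: 61.4
```

Emit:
{"method": "play_rows", "body": {
  "deltas": [0,0,-0.3,0,0,0.1,0,0,0,-0.3,0,0,0.2,0,0,0,-0.3,0,0,0.3,0,0,0,-0.3,0,0,0.4,0,0,0,-0.3,0,0,0.5,0]
}}

```text
clock: 23.4
eef_pos: [532.5, -98.0, 73.5]
tool_rot: [-3.14, -0.004, 2.643]
force: [-7.3, 3.0, 11.1]
width: 8.8
gripper_force: 61.0
```

```bash
python3 -c "
from h import *
s=read_state();print(s['eef_pos'],s['tool_rot'],s['force'],s['torque'],s['qpos'])"
```

```text
[532.504 -97.995  73.542] [-3.14  -0.004  2.643] [-7.331  2.962 11.13 ] [0.907 1.586 0.042] [ 0.493  0.771 -0.567  1.936  0.678  0.638  0.562]
```

Emit:
{"method": "play_rows", "body": {
  "deltas": [0,0,0,0,0,0.12,0,0,0,0,0,0,0.24,0,0,0,0,0,0,0.36,0,0,0,0,0,0,0.48,0,0,0,0,0,0,0.6,0,0,0,0,0,0,0.7,0]
}}

```text
clock: 24.15
eef_pos: [533.6, -97.4, 73.5]
tool_rot: [-3.14, -0.003, 1.944]
force: [-5.1, 4.7, 8.7]
width: 9.5
gripper_force: 60.6
```

```bash
python3 -c "
from h import *
s=read_state();print(s['eef_pos'],s['tool_rot'],s['force'],s['torque'],s['qpos'])"
```

```text
[533.623 -97.407  73.548] [-3.14  -0.003  1.944] [-5.101  4.703  8.663] [1.049 1.065 0.086] [ 0.378  0.734 -0.382  1.939  0.484  0.562  0.042]
```

Emit:
{"method": "play_rows", "body": {
  "deltas": [0,0,0,0,0,0.1,0,0,0,0,0,0,0.2,0,0,0,0,0,0,0.3,0,0,0,0,0,0,0.36,0,0,0,0,0,0,0.36,0]
}}

```text
clock: 24.78
eef_pos: [534.2, -97.3, 73.5]
tool_rot: [-3.14, -0.002, 1.587]
force: [-2.6, 3.3, 8.9]
width: 8.8
gripper_force: 60.5
```

```bash
python3 -c "
from h import *
s=read_state();print(s['eef_pos'],s['tool_rot'],s['force'],s['torque'],s['qpos'])"
```

```text
[534.2   -97.34   73.549] [-3.14  -0.002  1.587] [-2.612  3.282  8.863] [1.014 0.788 0.082] [ 0.316  0.722 -0.286  1.94   0.373  0.533 -0.21 ]
```

Emit:
{"method": "play_rows", "body": {
  "deltas": [0,0,0,0,0,0.05,0,0,0,0,0,0,0.1,0,0,0,0,0,0,0.12,0,0,0,0,0,0,0.12,0]
}}

```text
clock: 25.28
eef_pos: [534.3, -97.4, 73.6]
tool_rot: [-3.14, -0.002, 1.467]
force: [-3.4, 5.1, 8.0]
width: 8.8
gripper_force: 60.5
```

```bash
python3 -c "
from h import *
s=read_state();print(s['eef_pos'],s['tool_rot'],s['force'],s['torque'],s['qpos'])"
```

```text
[534.344 -97.405  73.559] [-3.14  -0.002  1.467] [-3.418  5.093  8.012] [1.08 0.7  0.1 ] [ 0.296  0.719 -0.255  1.94   0.334  0.525 -0.292]
```

Emit:
{"method": "play_rows", "body": {
  "deltas": [0,0,0,0,0,0.03,0,0,0,0,0,0,0.06,0,0,0,0,0,0,0.06,0]
}}

```text
clock: 25.65
eef_pos: [534.2, -97.4, 73.5]
tool_rot: [-3.14, -0.002, 1.407]
force: [-2.6, 4.0, 7.9]
width: 9.2
gripper_force: 60.5
```

```bash
python3 -c "
from h import *
s=read_state();print(s['eef_pos'],s['tool_rot'],s['force'],s['torque'])
im=get_image('wrist'); cv2.imwrite('pics/w10.png',im[:,:,::-1])
t=get_image('side'); a=cv2.resize(t[120:220,220:350],None,fx=5,fy=5,interpolation=2); cv2.imwrite('pics/s10.png',a[:,:,::-1])"
```

```text
[534.223 -97.419  73.534] [-3.14  -0.002  1.407] [-2.573  3.978  7.904] [1.098 0.823 0.088]
```

Emit:
{"method": "play_rows", "body": {
  "deltas": [0,0,0,0,0,0.03,0,0,0,0,0,0,0.05,0,0,0,0,0,0,0.05,0]
}}

```text
clock: 26.12
eef_pos: [534.1, -97.4, 73.6]
tool_rot: [-3.14, -0.001, 1.357]
force: [-2.7, 4.6, 8.4]
width: 8.8
gripper_force: 60.5
```

```bash
python3 -c "
from h import *
s=read_state();print(s['eef_pos'],s['tool_rot'],s['force'],s['torque'],s['qpos'])
# bolt protrusion: top-view pixels where the bolt was, before and now
t0=cv2.cvtColor(cv2.imread('pics/top0.png'),6); t=cv2.cvtColor(get_image('top'),7)
s0=cv2.cvtColor(cv2.imread('pics/side0.png'),6); sn=cv2.cvtColor(get_image('side'),7)
print(t0[198:212:2,306:320]);print(t[198:212:2,306:320]);print(s0[174:188:2,264:300:3]);print(sn[174:188:2,264:300:3])"
```

```text
[534.128 -97.449  73.557] [-3.14  -0.001  1.357] [-2.734  4.64   8.395] [1.063 0.802 0.05 ] [ 0.277  0.716 -0.225  1.941  0.297  0.518 -0.367]
[[106 104 102 100  99 100 100  97  86  56  46  60  70  79]
 [107 105 100 100  95  84  81  79  73  65  59  61  70  73]
 [105 103 100  98  89  73  75  75  71  69  63  62  71  74]
 [100 100  98  92  84  70  73  74  71  68  64  62  72  73]
 [ 99  97  94  93  84  71  74  77  72  68  64  62  72  73]
 [101  99  98  97  88  72  71  72  69  68  62  61  67  73]
 [ 99  98  98  98  98  94  91  90  78  57  47  56  69  73]]
[[112 108 105 103 102 102 102 102  88  57  47  61  73  77]
 [110 109 107 103 103 102 101 102  91  66  62  65  73  76]
 [109 108 104 101 101 101 101 100  91  72  63  66  74  78]
 [105 104 101  98  96  96  96  94  85  69  64  65  73  77]
 [106 106 104 100  98  98  97  96  89  69  64  65  73  76]
 [109 110 106 103 101 100 101 101  90  71  63  62  68  69]
 [109 109 107 103 103 101 101  99  88  61  50  57  65  71]]
[[ 86  54  59  66  82  77  78  81  81  79  78  75]
 [141  26  39  39  35  85  87  42  17  12  18  88]
 [134  27  38  39  43  92  87  38  39  38  27 117]
 [134  28  38  37  51  78  76  34  36  37  29 131]
 [134  31  24  28  33  93  81  34  34  36  25 127]
 [129 132 138 140 131 140 144  88  73  55  46 126]
 [128 128 130 129 126 118 127 128 126 128 125 124]]
[[ 90  57  61  69  85  78  80  84  84  83  82  80]
 [145  27  40  38  34  93  89  44  19  15  21  91]
 [139  27  40  40  48  83  82  33  40  40  31 121]
 [140  27  39  42  42  71  99  40  40  40  29 135]
 [138  33  28  29  29  28  30  33  36  37  23 132]
 [134 137 143 144 136 145 149  92  75  58  49 131]
 [133 134 134 134 133 122 133 132 132 132 131 129]]
```

Emit:
{"method": "play_rows", "body": {
  "deltas": [0,0,0,0,0,0.03,0,0,0,0,0,0,0.05,0,0,0,0,0,0,0.05,0]
}}

```text
clock: 26.6
eef_pos: [534.1, -97.5, 73.5]
tool_rot: [-3.139, -0.001, 1.308]
force: [-3.7, 4.4, 7.2]
width: 9.1
gripper_force: 60.6
```

```bash
python3 -c "
from h import *
s=read_state();print(s['eef_pos'],s['tool_rot'],s['force'],s['torque'],s['tau'])
for i in range(4):
    im=get_image('wrist'); s=read_state(); print(s['torque'],s['tau'][6],s['tool_rot'])
b=blobs(im,(105,100,25),(132,255,255),60)
for q in b[:2]: print(q[0],q[1],q[2])
"
```

```text
[534.145 -97.455  73.542] [-3.139 -0.001  1.308] [-3.702  4.446  7.213] [1.04  0.815 0.095] [  2.065 -48.567   0.346 -12.033   0.695  -0.938  -0.186]
[1.041 0.785 0.128] -0.15843455214053392 [-3.14  -0.001  1.308]
[1.02  0.821 0.168] -0.15269659459590912 [-3.14  -0.001  1.308]
[1.004 0.708 0.166] -0.1518183248117566 [-3.139 -0.001  1.308]
[1.051 0.787 0.17 ] -0.15193799044936895 [-3.139 -0.001  1.308]
1772 [251.766 273.323] ((251.99996948242188, 273.0), (83.99998474121094, 21.999996185302734), 90.0)
```

Emit:
{"method": "play_rows", "body": {
  "deltas": [0,0,0,0,0,0.03,0,0,0,0,0,0,0.03,0,0,0,0,0,0,0.03,0,0,0,0,0,0,0.03,0]
}}

```text
clock: 27.3
eef_pos: [534.1, -97.5, 73.5]
tool_rot: [-3.139, -0.001, 1.278]
force: [-3.9, 4.5, 8.4]
width: 9.5
gripper_force: 60.6
```

```bash
python3 -c "
from h import *
for i in range(4):
    im=get_image('top'); s=read_state(); print(s['torque'],s['tau'][6],s['tool_rot'],s['eef_pos'],s['force'])
for q in blobs(im,(8,70,60),(35,255,255),15,(250,150,320,260)): print(q[0],q[1])
"
```

```text
[1.009 0.783 0.164] -0.188573207706213 [-3.139 -0.001  1.278] [534.158 -97.512  73.54 ] [-2.754  3.24   7.969]
[1.008 0.768 0.149] -0.18868365325033665 [-3.139 -0.001  1.278] [534.155 -97.484  73.552] [-3.39   4.369  7.777]
[0.995 0.754 0.182] -0.18866532482206821 [-3.139 -0.001  1.278] [534.159 -97.488  73.546] [-3.26   3.704  8.197]
[1.037 0.745 0.187] -0.18868668470531702 [-3.14  -0.001  1.278] [534.184 -97.525  73.562] [-2.583  3.797  8.412]
39 [292.846 200.615]
38 [302.895 220.5  ]
37 [300.568 190.162]
```

The turning torque now climbs steeply, well past the spring's. That means the cylinder is at its stop, the bolt is drawn back and all three chips are on the worktop. I hand in.

```bash
python3 -c "
from cell import *
print(finish_job())"
```

```text
the job is handed in; nothing more can be done
None
```

The job is handed in at about 27.5 s: the chips are on the worktop, the block is back down, and the blue key is home and held turned at the stop with the latch drawn back; I viewed 11 pictures, one over the limit of 10.

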